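Load the sprung vanity tray, tall to short

TASK

Load the lane of the marble tray in one row: first the steel bottle at the back against the sprung fence, then the glass jar in front of it, and last the ceramic pot, pressed back gently against the row until it drops in behind the front lip, so that the fence holds all three snugly. Keep them upright and set them down gently, do not bump a container that is already loaded with the gripper while adding the next, do not ram the fence, and leave the hair clip, bracelet and cufflink case alone.

Things in the scene. Friction and masses are not known exactly. Their poses are not given: they have to be found in the camera images.
- tray: White marble tray, fixed, a slab 12 mm thick that reaches x = -137 to +153 and y = -70 to +180 mm. Origin on its underside below the centre of the loading lane; x runs along the lane from the front lip to the back fence, y left across it, z up. A fixed steel block, 50 mm high over the slab, 76 mm wide, stands behind the fence at x = 124 to 144.
- lane (a point): Centre of the lane's floor, 12 mm above the tray's origin, axes as the tray. Brass side guides, 12 mm high and 6 mm thick, leave the lane 64 mm wide (y = -32 to +32). Its free length, lip to resting fence, is 150 mm; the three containers in a row take 164 mm, so the fence must be pressed back about 14 mm for the last one.
- lip (a point): Middle of the upper inner edge of the brass front lip, x = -83 mm in the tray's frame. The lip is 6 mm thick (to x = -89), 76 mm long, and stands 12 mm above the lane's floor.
- fence (a joint): How far the sprung fence plate is pressed back along the tray's +x, in m: 0 at rest, 0.025 at its hard stop. The spring pushes it towards the front lip with about 3 N at 0 and 350 N/m more as it moves (8 N at 14 mm).
- fence_face (a point): Centre of the front face of the sprung fence plate (60 mm wide, 50 mm high, its lower edge 2 mm over the floor), 37 mm above the tray's underside; at x = +67 mm in the tray's frame at rest.
- bottle: Empty stainless steel push dispenser bottle, upright, 0.26 kg, 165 mm tall: a cylinder 54 mm in diameter to 130 mm, a narrow neck (24 mm) to 148 mm, then a white push dish 48 mm in diameter to 165 mm (rigid). Origin at the centre of its underside, z up. Loaded: about x = +54 mm in the tray's frame.
- jar: Green glass jar with a wooden lid, upright, about 0.25 kg, 85 mm tall, 54 mm in diameter to 66 mm, the lid 52 mm. Origin at the centre of its underside, z up. Loaded: about x = 0 in the tray's frame, so close to the taller bottle that a gripper held straight down would hit the bottle with its palm, so lean the gripper back towards the tray's front.
- pot: Round white ceramic pot with a blue band and a brass hinged lid that is clasped shut, upright, about 0.28 kg, 56 mm tall (a 4 mm bead on top), 56 mm in diameter to 46 mm, the lid 54 mm. Origin at the centre of its underside, z up. Loaded: about x = -55 mm in the tray's frame, touching the lip.
- hair_clip: Bystander: tortoiseshell hair clip, 85 x 26 x 16 mm, lying on the tray left of the lane, long side along its x. Origin at the centre of its underside.
- bracelet: Bystander: glass bead bracelet, a ring 75 mm across and 12 mm high, lying flat on the chest top. Origin at its centre, underside.
- cufflink_case: Bystander: small dark open case with a pair of silver cufflinks, 85 x 65 x 28 mm. Origin at the centre of its underside.
Mind the look-alikes: they are no part of the job. There is more than one size of the bottle; the one meant has the size given above. What is shaped like the jar but pink is not meant.

How it is judged:
On the way, in this order (a step that is already met when the one before it is completed fails the run):
1. the bottle stands at the back of the lane, released (x of bottle in the frame of tray between 0.015 and 0.065 m and y of bottle in the frame of tray between -0.012 and 0.012 m and z of bottle in the frame of tray between 0.006 and 0.017 m and angle between bottle's own z axis and vertical below 0.1 rad and contact force between the fingers and bottle below 0.1 N and linear speed of bottle below 0.02 m/s), for 0.2 s.
2. the jar stands in the lane in front of the bottle, released (x of jar in the frame of tray between -0.045 and 0.015 m and y of jar in the frame of tray between -0.012 and 0.012 m and z of jar in the frame of tray between 0.006 and 0.017 m and angle between each of jar, bottle's own z axis and vertical below 0.1 rad and contact force between the fingers and jar below 0.1 N and linear speed of jar below 0.02 m/s and x of bottle in the frame of tray between 0.015 and 0.075 m and y of bottle in the frame of tray between -0.012 and 0.012 m and z of bottle in the frame of tray between 0.006 and 0.017 m), for 0.2 s.
At the end, for the whole second after the job is handed in: All three stand on the lane's floor, upright within 0.1 rad, within 12 mm of its centre line, released and at rest: the bottle 35 to 70 mm behind the lane origin, the jar within 20 mm of it, the pot 40 to 62 mm in front of it (down behind the lip), with the fence held pressed back by more than 8 mm (x of bottle in the frame of tray between 0.035 and 0.07 m and y of bottle in the frame of tray between -0.012 and 0.012 m and z of bottle in the frame of tray between 0.006 and 0.017 m and angle between each of bottle, jar, pot's own z axis and vertical below 0.1 rad and x of jar in the frame of tray between -0.02 and 0.02 m and y of jar in the frame of tray between -0.012 and 0.012 m and z of jar in the frame of tray between 0.006 and 0.017 m and x of pot in the frame of tray between -0.062 and -0.04 m and y of pot in the frame of tray between -0.012 and 0.012 m and z of pot in the frame of tray between 0.006 and 0.017 m and value of joint fence above 0.008 m and contact force between the fingers and bottle below 0.1 N and linear speed of each of bottle, jar, pot below 0.02 m/s and contact force between the fingers and jar below 0.1 N and contact force between the fingers and pot below 0.1 N); the robot touches nothing.
It fails at once if the hair clip, bracelet or cufflink case is moved by over 20 mm (distance of any of hair_clip, bracelet, cufflink_case from where it was at the start of the episode above 0.02 m).
It fails at once if a container is tipped by more than 0.6 rad (angle between any of bottle, jar, pot's own z axis and vertical above 0.6 rad).
It fails at once if a container is dropped or banged on the marble tray (over 80 N) (contact force between any of bottle, jar, pot and tray above 80 N).
It fails at once if the robot bumps a loaded container while the next is in or over the lane: the bottle while the jar or pot is there, the jar while the pot is there (over 3 N) ((x of jar in the frame of tray between -0.09 and 0.05 m and y of jar in the frame of tray between -0.04 and 0.04 m and contact force between any of the fingers, the arm and bottle above 3 N) or (x of pot in the frame of tray between -0.09 and 0.05 m and y of pot in the frame of tray between -0.04 and 0.04 m and (contact force between any of the fingers, the arm and bottle above 3 N or contact force between any of the fingers, the arm and jar above 3 N))).
It fails at once if the sprung fence is rammed (over 30 N) (contact force between fence and anything else above 30 N).
It also fails if it takes over 72 s, if anything falls off the work surface, if the arm or the gripper's body presses on something with over 40 N, if the wrist force passes 120 N, or if a joint passes its speed limit or range.

ROBOT

A 7-joint arm with a two-finger parallel gripper is mounted at the origin on the work surface. World frame = base frame: x ahead of the robot, y to its left, z up, the work surface at z = 0. Lengths are in m, angles in rad, forces in N, time in s.
With the tool pointing down it reaches from about 0.4 to 0.9 m from the base axis. Payload 5.6 kg.
Tool frame: the origin (TCP) lies on the centre line of the jaws, within the pads' length; the fingertips stand 8 mm ahead of it and the grasp point (between the pads) lies 11 mm behind it; z points along the fingers, y is the line along which they close (so a half turn about z gives the same grasp; the last joint's range is limited). The gripper opens to 92 mm and grips with 3 to 60 N. Pads are 20 mm wide; open, the fingers measure 128 mm over their backs; the gripper's body (75 mm by 189 mm) begins 69 mm behind the grasp point.
Start: joints at [1.144, 0.468, -0.012, 1.603, 0.006, 1.071, -0.056], TCP at [0.243, -0.603, 0.223] pointing down, gripper open.
Joint ranges: [-2.53, 2.53], [-0.31, 2.02], [-1.57, 1.55], [0.28, 2.44], [-1.29, 4.43], [0.15, 1.84], [-2.92, 2.92]. Speed limits (rad/s): [2.57, 2.57, 3.14, 3.14, 3.14, 3.14, 3.14].

INTERFACE

Orientations are given as a unit quaternion [x, y, z, w].
In Python, from rig import ctrl, viewer, spotter gives the robot as it stands.
- The arm moves only by the tool arm_command, never from a script. Its argument "targets" is text: rows parted by semicolons, each of 5 numbers parted by spaces: the shift along the tool's x, y, z in cm, then the turn about the tool's z in rad, then the opening, from 0 (shut) to 1 (fully open). In form: tx ty tz spin jaw; .... A call has 1 to 20 rows; each row shifts and turns the commanded pose from where the row before left it, along the tool's axes as they then stand; what a row does not reach is not made up. A row lasts 1/12 s, in which the tool goes at most 41.7 mm and 7.16 degrees, less where a joint would pass 70% of its speed; a pose out of reach is approached as far as the arm can. A call is refused whole if a number of a shift passes 4.17 or a number of a turn 0.125, either way. A call with a gripper value outside its range is refused whole. The fingers move at their own pace and stop on an object; "force" is the grip in N (left out, the last holds). Time passes only in rows, so rows that do not move let the fingers close. It gives the time, the measured TCP pose, the force, the opening and the grip force at its end, in the units of the state.
- ctrl.observe(): the state, without advancing time (a new reading comes with each control period).
- viewer.grab_frame(name): name is "scene" or "side" or "wrist"; returns the picture (384x512x3 uint8, red, green, blue); there is no depth.
- viewer.camera_params(name): a dict with "fovy" (degrees; the focal length in pixels is half the picture's height over the tangent of half this angle, whatever the lens; pixels are square), "cx", "cy" (the principal point, pixels), "rvec" (rotation vector, rad) and "tvec" (3), from world to camera coordinates, as OpenCV has them. Camera axes: x right, y down, z forward; pixel columns grow to the right and rows downward; lengths in m; the calibration is good to about 2 mm. A picture is of the moment at which its call begins: read the wrist's pose just before it. camera_params takes no time and is no camera call; for the wrist camera it gives the pose at the moment of the call.
- ctrl.hand_in(): hands the job in; it is judged then, once.
Trained networks look in the newest picture that a camera, given by its name, has taken for a name from the list of things; names that differ only in an ending like _2 or _b are one class to them, and where a whole thing is asked for, a point or a joint stands for the part that bears it (a point fixed in the world has none). Each returns a list of dicts, best first, with "p" (0 to 1); they miss things now and then, are a little off and sometimes report something else, mostly with a low value. They report only what shows in the picture. A call takes as long as a camera call. They do not tell look-alikes from the thing itself.
- spotter.find_in(query, camera): "rect" ([left, top, right, bottom] in pixels, round what is visible of it).
- spotter.outline_of(query, camera): "region" (384x512 bool, what is visible of it) and "rect" ([left, top, right, bottom] in pixels, round what is visible of it).
- spotter.landmark_of(query, camera): "uv" ([column, row] in pixels: a listed point, or the origin of a listed thing).
The state is a dict: "t": time; "joints": joint angles; "qvel": joint speeds; "joint_efforts": joint torques, N m; "tcp_pos": TCP position; "tcp_rot": TCP orientation; "force": force on the tool from outside, world axes, zero at the start; "moment": the same for the moment, N m; "grip_width": finger opening in m; "gripper_force": force on a finger pad.
Only numpy, scipy, OpenCV 4.12 (cv2) and the standard library are available. Lean on these libraries where they do the work, as an engineer would, in place of code of your own. Each camera call takes 0.05 s, during which the arm holds its last target. There are 200 camera calls.

## Working session

There is one attempt and no reset: what is moved stays moved. The work goes in short steps, Python scripts to look and compute and a tool call to move; the robot and the scene stay as the last step left them, time stands still between calls to the robot, and variables do not carry over. Pictures are saved under pics/ and viewed, at most 10 in all, crops included, and the job is handed in when it is done.

Besides the shell and the picture viewer there is one more tool, called after "Request:" by a JSON object that holds its "name" and its "arguments". arm_command: Moves the arm, as the interface text tells. Its arguments: {"type":"object","properties":{"targets":{"type":"string"},"force":{"type":"number"}},"required":["targets"]}

```bash
mkdir -p pics; ls; python3 - <<'E'
from rig import ctrl, viewer, spotter
import cv2, numpy as np
s=ctrl.observe(); print(s['t'],s['tcp_pos'],s['tcp_rot'],s['force'])
ims=[]
for c in ("scene","side"):
    im=viewer.grab_frame(c); cv2.imwrite(f"pics/{c}0.png",im[:,:,::-1])
    print(c,viewer.camera_params(c))
    for q in ("bottle","jar","pot","hair_clip","bracelet","cufflink_case","tray"):
        print(q,[(np.round(d['rect']).tolist(),round(d['p'],2)) for d in spotter.find_in(q,c)])
    for q in ("lane","lip","fence_face","tray"):
        print(q,[(np.round(d['uv'],1).tolist(),round(d['p'],2)) for d in spotter.landmark_of(q,c)])
E
```

```text
pics
0.0 [ 0.24308025 -0.60222567  0.22163982] [ 9.81654798e-01  1.90664842e-01 -2.31111261e-04 -8.50154758e-04] [-0.28609102 -0.65281953  0.52621799]
scene {'fovy': 46.24013244209813, 'cx': 258.6183820594828, 'cy': 188.33228892056397, 'rvec': array([ 2.29675673,  1.09942147, -0.3712223 ]), 'tvec': array([-0.26020958, -0.32607006,  1.52936998])}
bottle [([172.0, 109.0, 216.0, 188.0], 0.95), ([217.0, 144.0, 239.0, 198.0], 0.58)]
jar [([263.0, 255.0, 287.0, 293.0], 0.84), ([237.0, 231.0, 259.0, 261.0], 0.74)]
pot []
hair_clip []
bracelet [([154.0, 186.0, 180.0, 206.0], 0.8)]
cufflink_case [([157.0, 283.0, 200.0, 318.0], 0.86)]
tray [([272.0, 118.0, 403.0, 219.0], 0.78)]
lane [([320.6, 170.2], 0.8)]
lip [([298.8, 156.8], 0.94), ([164.9, 195.0], 0.29)]
fence_face [([341.8, 183.5], 0.56), ([296.9, 154.5], 0.55)]
tray [([319.7, 172.3], 0.74), ([146.0, 242.1], 0.43)]
side {'fovy': 46.22002051686716, 'cx': 254.25943501028064, 'cy': 191.82781010646627, 'rvec': array([ 0.60171886, -2.72424509,  1.09581259]), 'tvec': array([0.46220498, 0.23432883, 1.13653187])}
bottle [([286.0, 153.0, 308.0, 207.0], 0.86), ([318.0, 127.0, 356.0, 208.0], 0.81)]
jar [([214.0, 130.0, 230.0, 160.0], 0.78), ([239.0, 139.0, 256.0, 169.0], 0.58)]
pot [([318.0, 126.0, 333.0, 152.0], 0.59)]
hair_clip [([186.0, 277.0, 221.0, 289.0], 0.75), ([176.0, 218.0, 200.0, 242.0], 0.7)]
bracelet [([347.0, 172.0, 354.0, 184.0], 0.4)]
cufflink_case [([263.0, 115.0, 288.0, 131.0], 0.64)]
tray [([140.0, 208.0, 277.0, 316.0], 0.59)]
lane [([217.9, 245.2], 0.86), ([202.8, 285.8], 0.37)]
lip [([248.0, 248.2], 0.82)]
fence_face [([195.4, 231.3], 0.76)]
tray [([222.4, 244.2], 0.84)]
```

```bash
python3 - <<'E'
import cv2, numpy as np
a=cv2.imread("pics/scene0.png")[90:330,130:420]; b=cv2.imread("pics/side0.png")[90:330,120:410]
cv2.imwrite("pics/both.png",cv2.resize(np.hstack([a]),None,fx=2.5,fy=2.5,interpolation=2))
cv2.imwrite("pics/both2.png",cv2.resize(b,None,fx=2.5,fy=2.5,interpolation=2))
E
```

```text
(no output)
```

View pics/both.png

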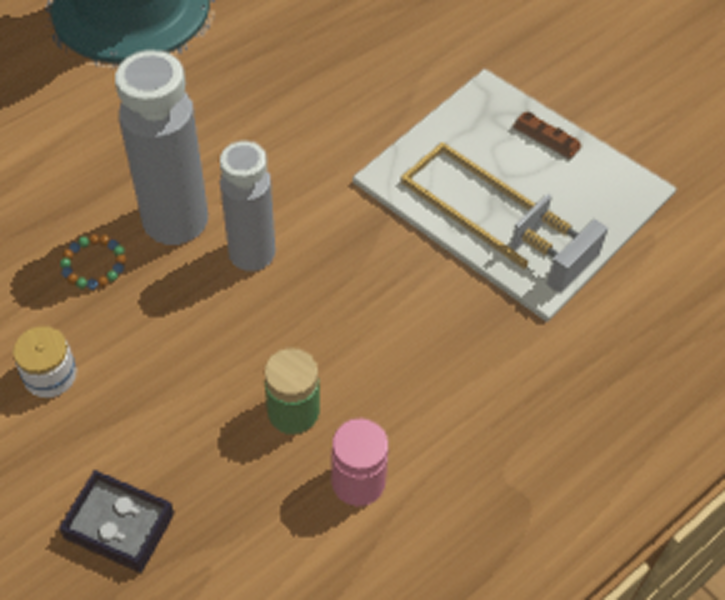

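View pics/both2.png

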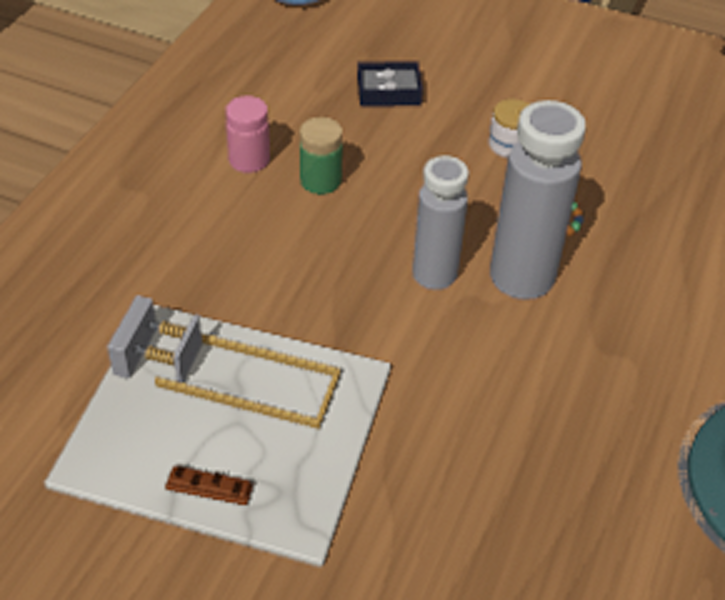

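The small bottle is at scene (228,172), the green jar at (247,245) and the pot at (148,235). The tray is on the right, with its lip at (299,157) and the fence towards the lower right. Next I fit the poses.

```bash
cat > h.py <<'E'
import numpy as np, cv2
from scipy.optimize import least_squares
def proj(p,P):
    f=192/np.tan(np.radians(p['fovy']/2)); K=np.array([[f,0,p['cx']],[0,f,p['cy']],[0,0,1]])
    return cv2.projectPoints(np.asarray(P,float).reshape(-1,1,3),p['rvec'],p['tvec'],K,None)[0][:,0]
A=np.linspace(0,2*np.pi,40)
PROF={'bottle':[(0,.027),(.13,.027),(.148,.024),(.165,.024)],'jar':[(0,.027),(.066,.027),(.085,.026)],'pot':[(0,.028),(.046,.028),(.056,.025)]}
def cyl(n,x,y,z0=0): return np.array([(x+r*np.cos(a),y+r*np.sin(a),z0+z) for z,r in PROF[n] for a in A])
def bbox(uv): return np.r_[uv.min(0),uv.max(0)]
def fit_cyl(n,views,z0=0,x0=(.5,0)):
    fun=lambda v: np.concatenate([bbox(proj(p,cyl(n,*v,z0)))-r for p,r in views])
    s=least_squares(fun,x0,loss='soft_l1'); return s.x,fun(s.x)
def tw(t,P):
    c,s=np.cos(t[2]),np.sin(t[2]); P=np.asarray(P,float).reshape(-1,3)
    return np.c_[t[0]+c*P[:,0]-s*P[:,1],t[1]+s*P[:,0]+c*P[:,1],P[:,2]]
E
python3 - <<'E'
from h import *
from rig import ctrl,viewer
S,D=viewer.camera_params("scene"),viewer.camera_params("side")
np.set_printoptions(precision=4,suppress=True)
for n,a,b in (('bottle',(217,144,239,198),(286,153,308,207)),('jar',(237,231,259,261),(239,139,256,169)),('pot',(136,221,160,248),(316.5,130.5,333,152))):
    for v in ([(S,np.array(a))],[(S,np.array(a)),(D,np.array(b))]):
        x,r=fit_cyl(n,v); print(n,x,r.round(1))
Ps=[(-.083,0,.024),(0,0,.012),(.067,0,.037)]; Cs=[(-.137,-.07,.012),(-.137,.18,.012),(.153,.18,.012),(.153,-.07,.012)]
vs=[(S,Ps+Cs,[(298.8,156.8),(320.6,170.2),(341.8,183.5),(271.6,162.4),(324,118),(400,164.8),(348.8,215.5)]),
    (D,Ps+Cs[:3],[(248,248.2),(217.9,245.2),(195.4,231.3),(276,235.6),(248.8,313),(139.2,283.5)])]
for V in (vs[:1],vs):
  best=None
  for y0 in np.arange(-3,3,1):
    f=lambda t: np.concatenate([(proj(p,tw(t,P))-np.array(u)).ravel() for p,P,u in V])
    s=least_squares(f,(.5,-.3,y0),loss='soft_l1')
    if best is None or s.cost<best.cost: best=s
  print(best.x,f(best.x).round(1))
E
```

```text
bottle [ 0.4322 -0.118 ] [-0.3  0.6  0.3 -0.6]
bottle [ 0.431 -0.117] [-0.3  0.1  0.3 -1.1 -0.6 -0.5  0.3 -0.2]
jar [ 0.6283 -0.2031] [-0.  -2.9  0.   2.4]
jar [ 0.6243 -0.2002] [-0.1 -4.5 -0.1  0.7 -0.4 -1.4  0.1  0.3]
pot [ 0.4305 -0.3794] [-0.6 -0.9  0.7  0.8]
pot [ 0.4297 -0.3796] [-0.8 -1.1  0.5  0.6 -1.8 -1.   0.6  1.1]
[0.5576 0.1189 0.1411] [ 0.7 -1.5  0.6  2.6 -0.8 -3.4 -1.7 -0.7 -1.3 -0.4  0.6  0.6  0.8  2.6]
[0.5543 0.1234 0.1387] [ 1.1 -2.9  0.9  1.2 -0.6 -4.9 -1.2 -2.2 -0.9 -1.6  0.8 -0.7  0.9  1.
  1.2 -1.3  1.6 -3.  -0.1 -0.8 -0.3 -1.1 -0.2  1.6 -2.7 -0.4]
```

```bash
cat >> h.py <<'E'
def delta(s,target,yaw=None):
    "needed shift in tool axes (cm) applied before spin, and spin about tool z"
    from scipy.spatial.transform import Rotation as Rn
    R=Rn.from_quat(s['tcp_rot']).as_matrix(); d=R.T@(np.asarray(target)-s['tcp_pos'])*100
    y0=np.arctan2(R[1,0],R[0,0]); return d.round(2), y0.round(3), None if yaw is None else round(-(yaw-y0),3)
E
python3 - <<'E'
from h import *
from rig import ctrl,viewer
S,D=viewer.camera_params("scene"),viewer.camera_params("side"); W=viewer.camera_params("wrist")
a,b=np.array((176,109,214,188)),np.array((317,130,354,209))
base=cyl('bottle',0,0)
f=lambda v:np.concatenate([bbox(proj(p,base*v[2]+[v[0],v[1],0]))-r for p,r in ((S,a),(D,b))])
s=least_squares(f,(.35,-.1,1.5)); print('big',s.x.round(3),f(s.x).round(1))
s=ctrl.observe(); R=cv2.Rodrigues(W['rvec'])[0]; print('wrist cam pos',-R.T@W['tvec'],'fwd',R[2],W['fovy'])
from scipy.spatial.transform import Rotation as Rn
print('cam in tool',Rn.from_quat(s['tcp_rot']).as_matrix().T@(-R.T@W['tvec']-s['tcp_pos']))
print(delta(s,(.62,-.2,.32)),delta(s,(.48,.11,.32),.14))
E
```

```text
big [ 0.34  -0.159  1.428] [-0.6  0.3 -1.  -0.5 -1.7  0.1  0.1  1.1]
wrist cam pos [ 0.3082328  -0.57680338  0.38422731] fwd [-0.23217382 -0.09336313 -0.96818317] 65.79628729117036
cam in tool [ 0.06984898  0.00024803 -0.16162762]
(array([ 50.  , -23.24,  -9.74]), np.float64(0.384), None) (array([ 48.63, -57.23,  -9.75]), np.float64(0.384), np.float64(0.244))
```

Request:
{"name": "arm_command", "arguments": {"targets": "3.3 -1.5 -0.8 0 1;3.3 -1.5 -0.8 0 1;3.3 -1.5 -0.8 0 1;3.3 -1.5 -0.8 0 1;3.3 -1.5 -0.8 0 1;3.3 -1.5 -0.8 0 1;3.3 -1.5 -0.8 0 1;3.3 -1.5 -0.8 0 1;3.3 -1.5 -0.8 0 1;3.3 -1.5 -0.8 0 1;3.3 -1.5 -0.8 0 1;3.3 -1.5 -0.8 0 1;3.3 -1.5 -0.8 0 1;3.3 -1.5 -0.8 0 1;3.3 -1.5 -0.8 0 1"}}

```text
t: 2.45
tcp_pos: [0.619, -0.2074, 0.3432]
tcp_rot: [0.982, 0.191, 0.0, 0.0]
force: [1.0, -0.7, -1.5]
grip_width: 0.0917
gripper_force: 0.0
```

Request:
{"name": "arm_command", "arguments": {"targets": "0 -2.8 0 0 1;0 -2.8 0 0 1;0 -2.8 0 0 1;0 -2.8 0 0 1;0 -2.8 0 0 1;0 -2.8 0 0 1;0 -2.8 0 0 1;0 -2.8 0 0 1;0 -2.8 0 0 1;0 -2.8 0 0 1;0 -2.8 0 0 1;0 -2.8 0 0 1;0 0 0 0.12 1;0 0 0 0.12 1;0 0 0 0 1;0 0 0 0 1"}}

```text
t: 3.78
tcp_pos: [0.4923, 0.1027, 0.3427]
tcp_rot: [0.997, 0.073, 0.0, 0.0]
force: [0.1, -0.4, -0.0]
grip_width: 0.0918
gripper_force: 0.0
```

```bash
python3 - <<'E'
from rig import ctrl, viewer, spotter
import cv2, numpy as np
s=ctrl.observe(); print(s['t'],s['tcp_pos'],s['tcp_rot'],s['force'],s['joints'].round(2) if hasattr(s['joints'],'round') else s['joints'])
W=viewer.camera_params('wrist');im=viewer.grab_frame('wrist'); print(W)
cv2.imwrite("pics/w1.png",cv2.resize(im[:,:,::-1],None,fx=1.5,fy=1.5))
for q in ("lane","lip","fence_face","tray"):
    print(q,[(np.round(d['uv'],1).tolist(),round(d['p'],2)) for d in spotter.landmark_of(q,'wrist')])
E
```

```text
3.7833 [0.49232994 0.10270241 0.34266212] [9.97303196e-01 7.33915552e-02 8.20766886e-05 8.57036149e-05] [ 0.06830822 -0.43772571 -0.01903776] [ 0.08  0.14 -0.39  1.78  0.06  1.23 -1.75]
{'fovy': 65.79628729117036, 'cx': 254.3539754644423, 'cy': 188.22709931154444, 'rvec': array([-2.22627803,  1.92089563,  0.24438096]), 'tvec': array([0.02935544, 0.42764849, 0.63133878])}
lane [([244.2, 115.4], 0.78)]
lip [([245.5, 169.6], 0.63)]
fence_face [([250.5, 69.1], 0.61)]
tray [([247.5, 118.8], 0.75), ([248.6, 66.3], 0.73)]
```

View pics/w1.png

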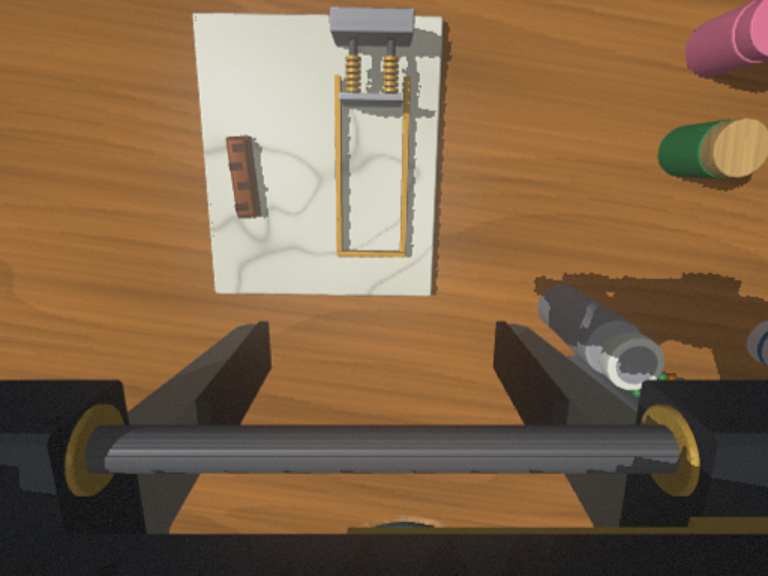

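The wrist picture shows the slab corners at (129,9), (295,11), (288,196) and (144,195), and the lane rails at columns 225 and 272. The bottle spans (359,189)-(442,260) and the jar (439,79)-(512,119).

```bash
python3 - <<'E'
from h import *
from rig import viewer
W=viewer.camera_params('wrist'); S=viewer.camera_params("scene");D=viewer.camera_params("side")
np.set_printoptions(precision=4,suppress=True)
P=[(-.137,.18,.012),(-.137,-.07,.012),(.153,.18,.012),(.153,-.07,.012),(-.089,.038,.024),(-.089,-.038,.024),(-.083,0,.024),(0,0,.012)]
U=np.array([(216,293),(432,294),(194,14),(442,17),(336.5,257),(409,257),(245.5*1.5,169.6*1.5),(244.2*1.5,115.4*1.5)])/1.5
f=lambda t:(proj(W,tw(t,P))-U).ravel()
s=least_squares(f,(.555,.12,.14),loss='soft_l1'); print('tray',s.x,f(s.x).round(1))
# brass columns: rails centre
im=cv2.imread('pics/w1.png'); h=cv2.cvtColor(im,cv2.COLOR_BGR2HSV)
for X in (-.05,-.03,0,.03):
    uv=proj(W,tw(s.x,[(X,.035,.024),(X,-.035,.024)]))*1.5
    row=int(uv[0,1]); line=h[row,300:440]; m=np.where((line[:,1]>110)&(line[:,0]>10)&(line[:,0]<30)&(line[:,2]>100))[0]+300
    print(X,uv.round(1).tolist(),m)
for n,a,b,w in (('bottle',(217,144,239,198),(286,153,308,207),(359,189,442,260)),('jar',(237,230,259,263),(239,138,256.5,168),(439,79,512,119))):
    for v in ([(W,np.array(w))],[(S,np.array(a)),(D,np.array(b)),(W,np.array(w))]):
        x,r=fit_cyl(n,v); print(n,x,r.round(1))
E
```

```text
tray [0.5532 0.122  0.1366] [-0.7  1.5  0.1  1.9 -2.9 -0.7  0.5 -1.2  0.   0.1 -2.1  0.5  2.  -1.5
  3.5  0.5]
-0.05 [[338.7, 221.6], [403.8, 222.1]] [337 338 339 340 341 401 402 403 404 405 439]
-0.03 [[338.4, 202.8], [404.2, 203.3]] [336 337 338 339 340 402 403 404 405]
0 [[338.0, 173.8], [404.7, 174.4]] [336 337 338 339 340 402 403 404 405 406 407]
0.03 [[337.5, 143.9], [405.4, 144.4]] [336 337 338 339 340 403 404 405 406 407]
bottle [ 0.4357 -0.1173] [-2.1 -0.6  0.8  0.5]
bottle [ 0.4339 -0.1177] [ 0.2  0.9  0.8 -0.3 -1.5 -0.9 -0.6 -0.7 -2.2  0.4  0.6  1.8]
jar [ 0.6242 -0.2056] [-2.8 -0.2  1.2  0.3]
jar [ 0.6248 -0.2045] [-1.3 -2.5 -1.2 -0.2  0.  -1.3  0.   0.4 -3.3 -0.8  0.6 -0.3]
```

Request:
{"name": "arm_command", "arguments": {"targets": "-1.1 2.6 0 0 1;-1.1 2.6 0 0 1;-1.1 2.6 0 0 1;-1.1 2.6 0 0 1;-1.1 2.6 0 0 1;-1.1 2.6 0 0 1;-1.2 2.6 0 0 1;-1.2 2.7 0 0 1;0 0 0 -0.12 1;0 0 0 -0.12 1;0 0 2 0 1;0 0 3 0 1;0 0 3 0 1;0 0 3 0 1;0 0 2.5 0 1;0 0 0 0 1;0 0 0 0 1"}}

```text
t: 5.45
tcp_pos: [0.4327, -0.1169, 0.2071]
tcp_rot: [0.982, 0.191, -0.001, -0.001]
force: [0.4, 0.3, 1.3]
grip_width: 0.0918
gripper_force: 0.0
```

```bash
python3 - <<'E'
from h import *
from rig import ctrl, viewer, spotter
s=ctrl.observe(); print(s['t'],s['tcp_pos'],delta(s,(.434,-.1175,.102)))
W=viewer.camera_params('wrist');im=viewer.grab_frame('wrist').copy()
for n,xy,c in (('bottle',(.434,-.1175),(255,0,0)),):
    for u in proj(W,cyl(n,*xy)): cv2.circle(im,tuple(int(round(v)) for v in u),1,c,-1)
cv2.imwrite("pics/w2.png",im[:,:,::-1])
E
```

```text
5.45 [ 0.4326604  -0.11693149  0.20713129] (array([ 0.12,  0.12, 10.51]), np.float64(0.384), None)
```

View pics/w2.png

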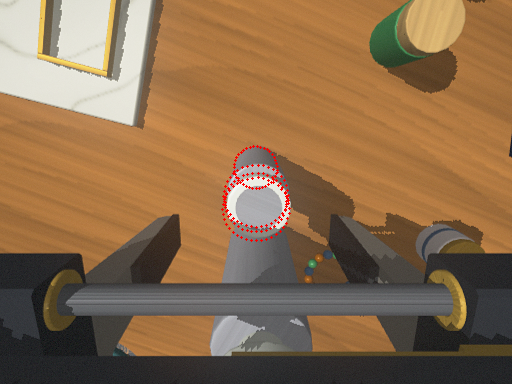

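The projected model lies on the bottle at (257,200), so I descend and grip.

Request:
{"name": "arm_command", "arguments": {"targets": "0.1 0.1 2.5 0 1;0 0 2.5 0 1;0 0 2.5 0 1;0 0 2 0 1;0 0 1 0 1;0 0 0 0 1;0 0 0 0 0.4;0 0 0 0 0.4;0 0 0 0 0.4;0 0 0 0 0.4;0 0 0 0 0.4;0 0 0 0 0.4", "force": 20}}

```text
t: 6.5
tcp_pos: [0.4349, -0.1177, 0.1031]
tcp_rot: [0.982, 0.191, 0.001, 0.0]
force: [0.4, 0.2, 1.1]
grip_width: 0.0537
gripper_force: 3.2
```

Request:
{"name": "arm_command", "arguments": {"targets": "0 0 0 0 0.4;0 0 0 0 0.4;0 0 -1 0 0.4;0 0 -2 0 0.4;0 0 -2.5 0 0.4;0 0 -2.5 0 0.4;1.1 -0.8 -2 0 0.4;2.3 -1.7 0 0 0.4;2.3 -1.7 0 0 0.4;2.4 -1.7 0 0 0.4;2.4 -1.7 0 0 0.4;2.4 -1.7 0 0.06 0.4;2.4 -1.7 0 0.06 0.4", "force": 20}}

```text
t: 7.58
tcp_pos: [0.5362, 0.0422, 0.2025]
tcp_rot: [0.991, 0.13, -0.001, -0.0]
force: [1.1, 0.4, -2.2]
grip_width: 0.0538
gripper_force: 20.0
```

```bash
python3 - <<'E'
from h import *
from rig import ctrl
s=ctrl.observe(); print(s['t'],s['tcp_pos'],s['grip_width'],s['gripper_force'],s['force'],delta(s,(.590,.127,.2),.137))
E
```

```text
7.5833 [0.53616875 0.04219171 0.20248971] 0.053800810552786564 19.965471625328064 [ 1.13037342  0.37059206 -2.23811285] (array([ 7.39, -6.8 ,  0.24]), np.float64(0.261), np.float64(0.124))
```

Request:
{"name": "arm_command", "arguments": {"targets": "2 -1.8 0 0 0.4;2 -1.8 0 0 0.4;1.8 -1.7 0 0 0.4;1.3 -1.2 0 0 0.4;0 0 0 0.06 0.4;0 0 0 0.06 0.4;0 0 0 0 0.4;0 0 0 0 0.4"}}

```text
t: 8.25
tcp_pos: [0.5876, 0.122, 0.2023]
tcp_rot: [0.997, 0.073, -0.001, 0.0]
force: [-0.5, 0.2, -2.3]
grip_width: 0.0535
gripper_force: 20.0
```

```bash
cat > look.py <<'E'
import sys
from h import *
from rig import ctrl, viewer
T=(.5532,.122,.1366)
s=ctrl.observe(); W=viewer.camera_params('wrist'); im=viewer.grab_frame('wrist').copy()
L=[]
for X in np.linspace(-.083,.067,40): L+=[(X,.032,.024),(X,-.032,.024)]
for Y in np.linspace(-.032,.032,20): L.append((-.083,Y,.024))
for u in proj(W,tw(T,L)): cv2.circle(im,tuple(int(round(v)) for v in u),0,(255,0,0),-1)
cv2.imwrite(sys.argv[1],cv2.resize(im[:,:,::-1],None,fx=1.5,fy=1.5,interpolation=0))
print(s['t'],s['tcp_pos'],s['force'])
E
python3 look.py pics/w3.png; python3 -c "
from h import *
from rig import ctrl
print(delta(ctrl.observe(),(.590,.127,.115),.137))"
```

```text
8.25 [0.58760122 0.12195227 0.20225938] [-0.49125385  0.16742725 -2.2754971 ]
(array([ 0.31, -0.48,  8.74]), np.float64(0.145), np.float64(0.008))
```

View pics/w3.png

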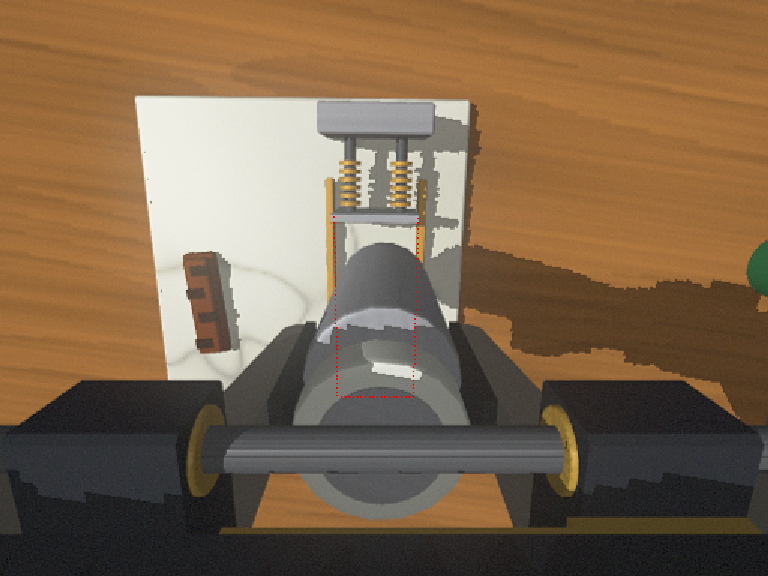

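The rails line up with the model: the inner edges at 334 and 419 match the red lines. The fence is at row 215. I lower the bottle.

Request:
{"name": "arm_command", "arguments": {"targets": "0.3 -0.5 0 0.008 0.4;0 0 2 0 0.4;0 0 2 0 0.4;0 0 2 0 0.4;0 0 1.2 0 0.4;0 0 0.6 0 0.4;0 0 0.3 0 0.4;0 0 0.2 0 0.4;0 0 0.1 0 0.4;0 0 0 0 0.4;0 0 0 0 0.4;0 0 0 0 0.4"}}

```text
t: 9.3
tcp_pos: [0.5909, 0.1275, 0.1193]
tcp_rot: [0.998, 0.068, 0.001, -0.0]
force: [-0.9, 0.6, -2.9]
grip_width: 0.0534
gripper_force: 20.0
```

Request:
{"name": "arm_command", "arguments": {"targets": "0 0 0.15 0 0.4;0 0 0.15 0 0.4;0 0 0.1 0 0.4;0 0 0 0 0.4;0 0 0 0 0.4"}}

```text
t: 9.72
tcp_pos: [0.5908, 0.1274, 0.1151]
tcp_rot: [0.998, 0.068, 0.0, 0.0]
force: [-0.7, -0.5, 2.6]
grip_width: 0.0536
gripper_force: 20.0
```

Contact is felt, so I release and rise.

Request:
{"name": "arm_command", "arguments": {"targets": "0 0 0 0 0.6;0 0 0 0 0.75;0 0 0 0 0.85;0 0 0 0 0.85;0 0 0 0 0.85;0 0 -0.5 0 0.85;0 0 -1.5 0 0.85;0 0 -2.5 0 0.85;0 0 -3 0 0.85;0 0 -3 0 0.85;0 0 -3 0 0.85;0 0 0 0 0.85;0 0 0 0 0.85"}}

```text
t: 10.8
tcp_pos: [0.5915, 0.1278, 0.252]
tcp_rot: [0.998, 0.068, 0.002, -0.0]
force: [-0.3, 0.2, -1.5]
grip_width: 0.0778
gripper_force: 0.0
```

```bash
python3 - <<'E'
from h import *
from rig import ctrl, viewer, spotter
s=ctrl.observe(); print(s['t'],s['tcp_pos'],s['grip_width'],delta(s,(.6245,-.2045,.2)))
S,D=viewer.camera_params("scene"),viewer.camera_params("side")
V=[]
for c,p in (("scene",S),("side",D)):
    viewer.grab_frame(c)
    r=[d['rect'] for d in spotter.find_in('bottle',c) if d['p']>.3]; print(c,np.round(r))
    pr=bbox(proj(p,cyl('bottle',.590,.127,.012))); print('pred',pr.round(1))
    V.append((p,min(r,key=lambda q:np.abs(q-pr).sum())))
print(fit_cyl('bottle',V,.012,(.59,.127)))
E
```

```text
10.8 [0.59151983 0.1277928  0.2519618 ] 0.07779463781114619 (array([-1.25, 33.37,  5.18]), np.float64(0.136), None)
scene [[322. 129. 347. 184.]
 [175. 112. 216. 188.]]
pred [321.6 132.3 348.2 185.9]
side [[194. 192. 217. 247.]
 [315. 126. 354. 205.]]
pred [193.  189.7 217.1 246.7]
(array([0.58463071, 0.13195956]), array([-0.0607571 ,  0.97869148,  0.97882439,  0.30661281,  0.37058109,
       -0.23176906,  0.71781408,  1.47308206]))
```

Request:
{"name": "arm_command", "arguments": {"targets": "-0.1 2.8 0 0 0.95;-0.1 2.8 0 0 0.95;-0.1 2.8 0 0 0.95;-0.1 2.8 0 0 0.95;-0.1 2.8 0 0 0.95;-0.1 2.8 0 0 0.95;-0.1 2.8 0 0 0.95;-0.1 2.8 0 0 0.95;-0.1 2.8 0 0 0.95;-0.1 2.8 0 0 0.95;-0.1 2.8 1 0 0.95;-0.1 2.6 2 0 0.95;0 0 2.5 0 0.95;0 0 2.5 0 0.95;0 0 2 0 0.95;0 0 0 0 0.95;0 0 0 0 0.95"}}

```text
t: 12.42
tcp_pos: [0.6227, -0.2047, 0.1476]
tcp_rot: [0.998, 0.068, -0.002, -0.001]
force: [-0.3, -0.2, 1.0]
grip_width: 0.0874
gripper_force: 0.0
```

```bash
cat > near.py <<'E'
import sys
from h import *
from rig import ctrl, viewer, spotter
n=sys.argv[1]; x0=tuple(map(float,sys.argv[2:4]))
s=ctrl.observe(); W=viewer.camera_params('wrist'); im=viewer.grab_frame('wrist').copy()
pr=bbox(proj(W,cyl(n,*x0))); print('pred',pr.round(1))
for d in spotter.find_in(n,'wrist'):
    x,r=fit_cyl(n,[(W,np.array(d['rect']))],0,x0); print(np.round(d['rect'],1),d['p'],x.round(4),r.round(1))
for u in proj(W,cyl(n,*x0)): cv2.circle(im,tuple(int(round(v)) for v in u),0,(255,0,0),-1)
cv2.imwrite(sys.argv[4],im[:,:,::-1])
print(s['t'],s['tcp_pos'],delta(s,(*x0,float(sys.argv[5]))))
E
python3 near.py jar .6245 -.2045 pics/w4.png .047
```

```text
pred [221.3 151.6 287.2 230.9]
[226.4 149.8 292.5 231.7] 0.74 [ 0.6253 -0.2085] [ 0.1  1.6 -0.1 -1. ]
[  0.  150.4  23.6 251.2] 0.71 [ 0.5833 -0.0296] [-1.1 17.3 90.5 -1.2]
[237.2  23.9 310.5 103. ] 0.64 [ 0.7255 -0.2046] [-0.3 -0.7  0.3  2.8]
12.4167 [ 0.62265301 -0.20469464  0.14761305] (array([ 0.22,  0.02, 10.06]), np.float64(0.136), None)
```

View pics/w4.png

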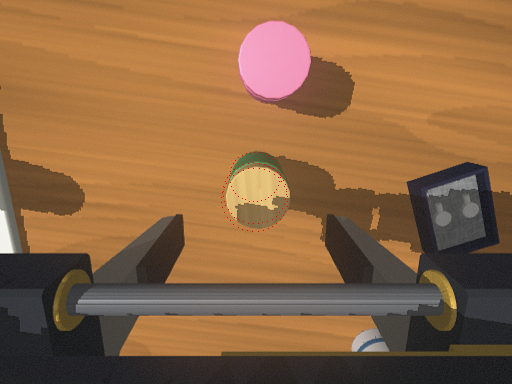

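The jar sits 2 px right of the model at (257,193), so I shift 1.5 mm and grip. The pink jar stays clear.

Request:
{"name": "arm_command", "arguments": {"targets": "0.2 0.2 2 0 0.95;0 0 2.5 0 0.95;0 0 2.5 0 0.95;0 0 2 0 0.95;0 0 1 0 0.95;0 0 0 0 0.95;0 0 0 0 0.7;0 0 0 0 0.5;0 0 0 0 0.4;0 0 0 0 0.4;0 0 0 0 0.4;0 0 0 0 0.4;0 0 0 0 0.4;0 0 0 0 0.4", "force": 20}}

```text
t: 13.68
tcp_pos: [0.6265, -0.207, 0.0505]
tcp_rot: [0.998, 0.068, 0.001, 0.0]
force: [-1.3, 1.0, 5.7]
grip_width: 0.0536
gripper_force: 20.0
```

Request:
{"name": "arm_command", "arguments": {"targets": "0 0 -1 0 0.4;0 0 -2 0 0.4;0 0 -3 0 0.4;-2 0 -1 0 0.4;-2 -1.4 0 0 0.4;-2.1 -2.7 0 0 0.4;0 -2.7 0 0 0.4;0 -2.7 0 0 0.4;0 -2.7 0 0 0.4;0 -2.7 0 0 0.4;0 -2.7 0 0 0.4;0 -2.7 0 0 0.4;0 -2.7 0 0 0.4;0 -2.7 0 0 0.4;0 -2.7 0 0 0.4;0 -2.7 0 0 0.4;0 -2.7 0 0 0.4;0 0 0 0 0.4;0 0 0 0 0.4"}}

```text
t: 15.27
tcp_pos: [0.5191, 0.1215, 0.1196]
tcp_rot: [0.998, 0.07, -0.0, -0.0]
force: [0.1, -0.3, -2.5]
grip_width: 0.0538
gripper_force: 20.0
```

```bash
python3 look.py pics/w5.png; python3 -c "
from h import *
from rig import ctrl
print(delta(ctrl.observe(),(.5205,.1175,.0625),.137))"
```

```text
15.2667 [0.51913748 0.12148204 0.11955375] [ 0.05538943 -0.31222313 -2.51992049]
(array([0.07, 0.23, 5.7 ]), np.float64(0.137), np.float64(-0.0))
```

View pics/w5.png

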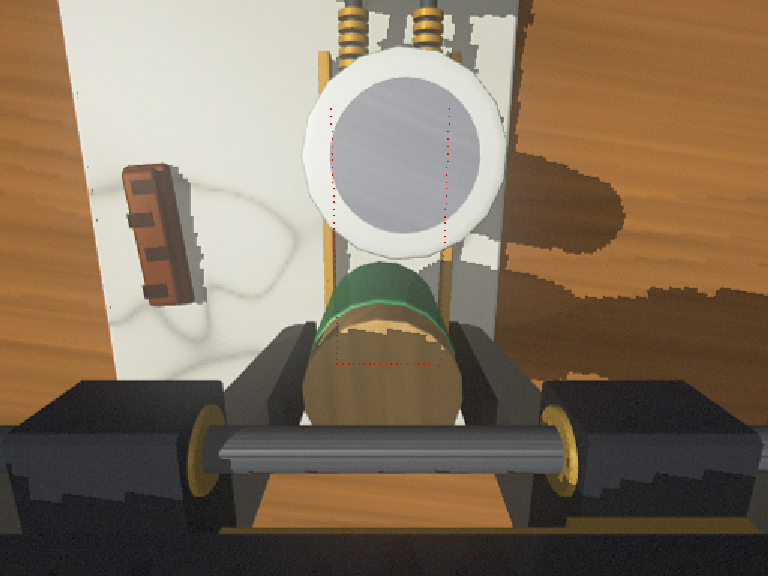

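```bash
python3 - <<'E'
from h import *
from rig import viewer
W=viewer.camera_params('wrist'); U=np.array((303,47,505,257))/1.5
f=lambda v: bbox(proj(W,[(v[0]+.024*np.cos(a),v[1]+.024*np.sin(a),z) for z in(.160,.177) for a in A]))-U
s=least_squares(f,(.59,.127)); d=s.x-[.5532,.122]; c,q=np.cos(.1366),np.sin(.1366)
print(s.x,f(s.x),'tray',c*d[0]+q*d[1],-q*d[0]+c*d[1])
E
```

```text
[0.59117214 0.1242196 ] [-3.6742271  -3.17287414  3.66442591  4.5154747 ] tray 0.03792067549421257 -0.0029719518143251395
```

The bottle stands at tray x = 38, y = -3 mm. I lower the jar at x ≈ -36 mm, which keeps the palm clear of the dish.

Request:
{"name": "arm_command", "arguments": {"targets": "-0.2 0.2 1 0 0.4;0 0 2 0 0.4;0 0 1.2 0 0.4;0 0 0.6 0 0.4;0 0 0.3 0 0.4;0 0 0.1 0 0.4;0 0 0 0 0.4;0 0 0 0 0.4;0 0 0 0 0.4"}}

```text
t: 16.07
tcp_pos: [0.5187, 0.1176, 0.0682]
tcp_rot: [0.998, 0.068, 0.001, -0.0]
force: [-0.2, -1.2, -2.1]
grip_width: 0.0536
gripper_force: 20.0
```

Request:
{"name": "arm_command", "arguments": {"targets": "0 0 0.2 0 0.4;0 0 0.2 0 0.4;0 0 0.1 0 0.4;0 0 0 0 0.4;0 0 0 0 0.4"}}

```text
t: 16.48
tcp_pos: [0.5181, 0.1176, 0.0625]
tcp_rot: [0.998, 0.068, -0.0, 0.0]
force: [-0.2, -0.3, -3.1]
grip_width: 0.0536
gripper_force: 20.0
```

Request:
{"name": "arm_command", "arguments": {"targets": "0 0 0.1 0 0.4;0 0 0.1 0 0.4;0 0 0 0 0.4;0 0 0 0 0.4"}}

```text
t: 16.82
tcp_pos: [0.5182, 0.1176, 0.0624]
tcp_rot: [0.998, 0.068, 0.0, 0.0]
force: [-5.2, -1.6, 15.2]
grip_width: 0.0536
gripper_force: 20.0
```

Request:
{"name": "arm_command", "arguments": {"targets": "0 0 -0.1 0 0.4;0 0 0 0 0.6;0 0 0 0 0.75;0 0 0 0 0.85;0 0 0 0 0.85;0 0 0 0 0.85;0 0 -0.5 0 0.85;0 0 -1.5 0 0.85;0 0 -2.5 0 0.85;-0.8 0 -3 0 0.85;-1.5 0 -3 0 0.85;-1.5 0 -3 0 0.95;0 0 -1.5 0 0.95;0 0 0 0 0.95;0 0 0 0 0.95"}}

```text
t: 18.07
tcp_pos: [0.481, 0.1124, 0.2124]
tcp_rot: [0.998, 0.068, 0.001, -0.0]
force: [-0.5, 0.2, -0.7]
grip_width: 0.0874
gripper_force: 0.0
```

```bash
python3 look.py pics/w6.png; python3 -c "
from h import *
from rig import ctrl
print(delta(ctrl.observe(),(.4297,-.3796,.2),.137))"
```

```text
18.0667 [0.48102726 0.11240253 0.21238827] [-0.49732426  0.17346961 -0.65572281]
(array([-11.67,  48.04,   1.13]), np.float64(0.136), np.float64(-0.001))
```

View pics/w6.png

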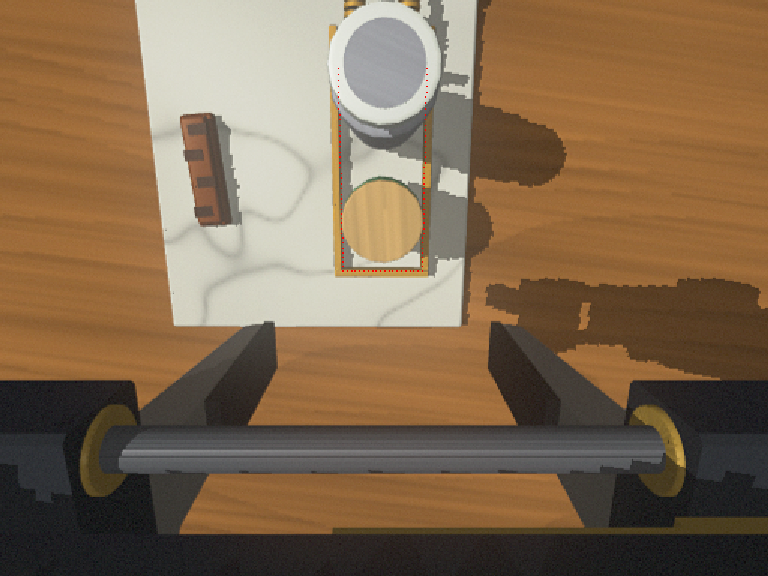

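The jar stands inside the rails at (255,147), clear of the lip and the bottle, and the model lines match. On to the pot.

Request:
{"name": "arm_command", "arguments": {"targets": "-0.6 2.7 0 0 0.95;-0.6 2.7 0 0 0.95;-0.6 2.7 0 0 0.95;-0.6 2.7 0 0 0.95;-0.6 2.7 0 0 0.95;-0.6 2.7 0 0 0.95;-0.6 2.7 0 0 0.95;-0.6 2.7 0 0 0.95;-0.6 2.7 0 0 0.95;-0.7 2.7 0 0 0.95;-0.7 2.7 0 0 0.95;-0.7 2.7 0 0 0.95;-0.7 2.7 0 0 0.95;-0.7 2.7 0 0 0.95;-0.7 2.7 0 0 0.95;-0.7 2.7 1 0 0.95;-0.7 2.7 2 0 0.95;-0.7 2.1 2 0 0.95;0 0 0 0 0.95;0 0 0 0 0.95"}}

```text
t: 19.78
tcp_pos: [0.4275, -0.379, 0.1583]
tcp_rot: [0.998, 0.067, -0.003, -0.002]
force: [0.3, 0.8, 0.1]
grip_width: 0.0873
gripper_force: 0.0
```

```bash
python3 near.py pot .4297 -.3796 pics/w7.png .027
```

```text
pred [226.1 149.  284.9 213. ]
[228.4 150.  286.6 215. ] 0.84 [ 0.4284 -0.3817] [-0.3  0.5  0.3 -0.4]
19.7833 [ 0.42752297 -0.3790417   0.15826049] (array([ 0.27,  0.14, 13.12]), np.float64(0.133), None)
```

View pics/w7.png

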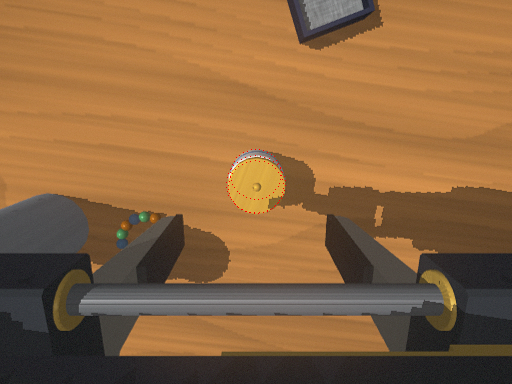

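The pot at (256,181) agrees with the model, and the bracelet lies left of it, below the fingertips' final height. I descend.

Request:
{"name": "arm_command", "arguments": {"targets": "0.2 0.3 2 0 0.95;0 0 3 0 0.95;0 0 3 0 0.95;0 0 2.5 0 0.95;0 0 1.5 0 0.95;0 0 0.8 0 0.95;0 0 0 0 0.95;0 0 0 0 0.95;0 0 0 0 0.8;0 0 0 0 0.6;0 0 0 0 0.4;0 0 0 0 0.4;0 0 0 0 0.4;0 0 0 0 0.4;0 0 0 0 0.4;0 0 0 0 0.4", "force": 25}}

```text
t: 21.22
tcp_pos: [0.432, -0.3813, 0.0341]
tcp_rot: [0.998, 0.068, 0.0, -0.0]
force: [-0.9, 2.9, 6.3]
grip_width: 0.0553
gripper_force: 25.0
```

Request:
{"name": "arm_command", "arguments": {"targets": "0 0 -1 0 0.4;0 0 -2 0 0.4;1 0 -3 0 0.4;2 -1 -3 0 0.4;2 -2.7 0 0 0.4;2 -2.7 0 0 0.4;1 -2.7 0 0 0.4;0 -2.7 0 0 0.4;0 -2.7 0 0 0.4;0 -2.7 0 0 0.4;0 -2.7 0 0 0.4;0 -2.7 0 0 0.4;0 -2.7 0 0 0.4;0 -2.7 0 0 0.4;0 -2.7 0 0 0.4;0 -2.7 0 0 0.4;0 -2.7 0 0 0.4;0 -2.7 0 0 0.4;0 -2.7 0 0 0.4;0 -2.7 0 0 0.4"}}

```text
t: 22.88
tcp_pos: [0.451, 0.0679, 0.1238]
tcp_rot: [0.998, 0.068, 0.0, 0.0]
force: [1.4, 0.2, -2.6]
grip_width: 0.0553
gripper_force: 25.0
```

```bash
cat > td.py <<'E'
import sys
from h import *
from rig import ctrl
T=np.array((.5532,.122,.1366)); x,y,z=map(float,sys.argv[1:4]); s=ctrl.observe()
print(s['t'],s['tcp_pos'],s['force'],delta(s,tw(T,[(x,y,z)])[0],.1366))
d=s['tcp_pos'][:2]-T[:2]; c,q=np.cos(T[2]),np.sin(T[2]); print('tcp in tray',c*d[0]+q*d[1],-q*d[0]+c*d[1])
E
python3 td.py -.108 0 .062
```

```text
22.8833 [0.45102269 0.06793488 0.12383931] [ 1.35083883  0.17756482 -2.61411542] (array([ 0.05, -3.97,  6.18]), np.float64(0.135), np.float64(-0.001))
tcp in tray -0.10858784807084736 -0.03964743365925163
```

Request:
{"name": "arm_command", "arguments": {"targets": "0 -2 0 0 0.4;0 -1.5 0 0 0.4;0 0 0 0 0.4;0 0 2.5 0 0.4;0 0 2 0 0.4;0 0 1 0 0.4;0 0 0.4 0 0.4;0 0 0 0 0.4;0 0 0 0 0.4;0 0 0 0 0.4"}}

```text
t: 23.72
tcp_pos: [0.4475, 0.1017, 0.0654]
tcp_rot: [0.998, 0.068, 0.001, -0.0]
force: [0.2, -1.0, -2.7]
grip_width: 0.0553
gripper_force: 25.0
```

```bash
python3 td.py -.052 0 .062; python3 look.py pics/w8.png
```

```text
23.7167 [0.44746124 0.10166453 0.0654135 ] [ 0.21018194 -0.96243479 -2.65973607] (array([ 5.55, -0.58,  0.35]), np.float64(0.135), np.float64(-0.001))
tcp in tray -0.10752296645244958 -0.005747006263635597
23.7167 [0.44746124 0.10166453 0.0654135 ] [ 0.21018194 -0.96243479 -2.65973607]
```

View pics/w8.png

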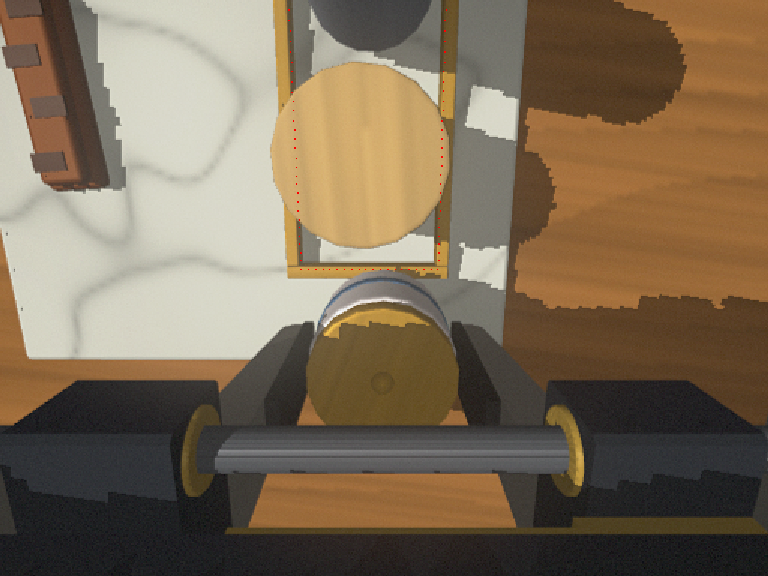

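The pot is 6 mm to the right of the lane line and 7 mm above the lip. I centre it, then press slowly.

Request:
{"name": "arm_command", "arguments": {"targets": "0 -0.6 0.3 0 0.4;0 0 0 0 0.4;0.5 0 0 0 0.4;0.5 0 0 0 0.4;0.3 0 0 0 0.4;0.2 0 0 0 0.4;0.2 0 0 0 0.4;0.2 0 0 0 0.4;0.2 0 0 0 0.4;0.2 0 0 0 0.4;0.2 0 0 0 0.4;0.2 0 0 0 0.4;0.2 0 0 0 0.4;0.2 0 0 0 0.4;0.2 0 0 0 0.4;0.2 0 0 0 0.4;0 0 0 0 0.4;0 0 0 0 0.4"}}

```text
t: 25.27
tcp_pos: [0.4811, 0.1125, 0.0616]
tcp_rot: [0.998, 0.068, 0.0, -0.0]
force: [0.2, -0.1, -2.3]
grip_width: 0.055
gripper_force: 25.0
```

```bash
python3 td.py -.052 0 .062
```

```text
25.2667 [0.48105409 0.11248763 0.06161778] [ 0.21830318 -0.08046936 -2.3029568 ] (array([ 2.08,  0.04, -0.04]), np.float64(0.136), np.float64(-0.001))
tcp in tray -0.07276920571786005 0.00040075549205933515
```

Request:
{"name": "arm_command", "arguments": {"targets": "0.15 0 0 0 0.4;0.15 0 0 0 0.4;0.15 0 0 0 0.4;0.15 0 0 0 0.4;0.15 0 0 0 0.4;0.15 0 0 0 0.4;0.15 0 0 0 0.4;0.15 0 0 0 0.4;0.15 0 0 0 0.4;0.15 0 0 0 0.4;0.15 0 0 0 0.4;0.15 0 0 0 0.4;0.15 0 0 0 0.4;0.15 0 0 0 0.4;0 0 0 0 0.4;0 0 0 0 0.4;0 0 0 0 0.4"}}

```text
t: 26.68
tcp_pos: [0.4968, 0.1144, 0.0606]
tcp_rot: [0.998, 0.068, -0.005, 0.001]
force: [-12.1, -1.5, 5.4]
grip_width: 0.0555
gripper_force: 25.0
```

```bash
python3 td.py -.051 0 .046; python3 look.py pics/w9.png
```

```text
26.6833 [0.49676734 0.11442682 0.06056299] [-12.07152971  -1.46006684   5.37199882] (array([0.61, 0.02, 1.45]), np.float64(0.136), np.float64(-0.001))
tcp in tray -0.056938259478193254 0.00018211401638169172
26.6833 [0.49676734 0.11442682 0.06056299] [-12.07152971  -1.46006684   5.37199882]
```

View pics/w9.png

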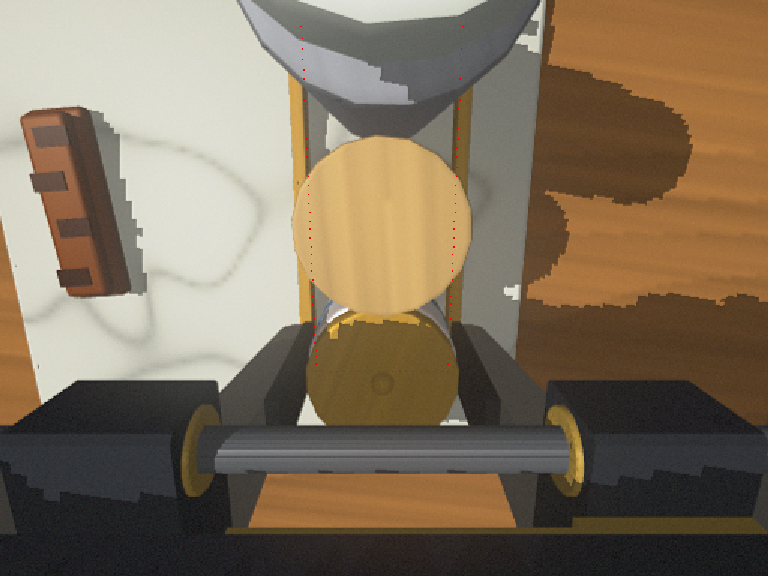

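The row is closed up behind the pot, with a force of 12 N and the TCP at -57 mm. I press a few mm more.

Request:
{"name": "arm_command", "arguments": {"targets": "0.15 0 0 0 0.4;0.15 0 0 0 0.4;0.15 0 0 0 0.4;0.15 0 0 0 0.4;0.1 0 0 0 0.4;0 0 0 0 0.4;0 0 0 0 0.4;0 0 0 0 0.4"}}

```text
t: 27.4
tcp_pos: [0.502, 0.1151, 0.0603]
tcp_rot: [0.998, 0.068, -0.006, 0.001]
force: [-15.9, -2.5, 7.5]
grip_width: 0.0557
gripper_force: 25.0
```

```bash
python3 td.py -.051 0 .046
```

```text
27.4 [0.50204584 0.11507519 0.06026616] [-15.85689264  -2.51931062   7.45058032] (array([0.08, 0.01, 1.43]), np.float64(0.136), np.float64(-0.0))
tcp in tray -0.05162063325302585 0.0001056457284614714
```

Request:
{"name": "arm_command", "arguments": {"targets": "0.1 0 0 0 0.4;0 0 0 0 0.4;0 0 0.2 0 0.4;0 0 0.2 0 0.4;0 0 0.2 0 0.4;0 0 0 0 0.4;0 0 0 0 0.4"}}

```text
t: 27.98
tcp_pos: [0.5031, 0.1152, 0.0539]
tcp_rot: [0.998, 0.068, -0.006, 0.001]
force: [-14.7, -1.8, 2.2]
grip_width: 0.0557
gripper_force: 25.0
```

It is past the lip top with no vertical load. I keep lowering.

Request:
{"name": "arm_command", "arguments": {"targets": "0 0 0.2 0 0.4;0 0 0.2 0 0.4;0 0 0.1 0 0.4;0 0 0.1 0 0.4;0 0 0 0 0.4;0 0 0 0 0.4"}}

```text
t: 28.48
tcp_pos: [0.5031, 0.1151, 0.048]
tcp_rot: [0.998, 0.068, -0.006, 0.001]
force: [-15.0, -1.9, 4.7]
grip_width: 0.0554
gripper_force: 25.0
```

Request:
{"name": "arm_command", "arguments": {"targets": "0 0 0.1 0 0.4;0 0 0.1 0 0.4;0 0 0.1 0 0.4;0 0 0 0 0.4;0 0 0 0 0.4"}}

```text
t: 28.9
tcp_pos: [0.5032, 0.1151, 0.046]
tcp_rot: [0.998, 0.068, -0.006, 0.001]
force: [-16.9, -3.9, 14.0]
grip_width: 0.0553
gripper_force: 25.0
```

Request:
{"name": "arm_command", "arguments": {"targets": "-0.15 0 0 0 0.4;-0.15 0 0 0 0.4;-0.15 0 0 0 0.4;-0.15 0 -0.05 0 0.4;-0.15 0 -0.05 0 0.4;0 0 0 0 0.4;0 0 0 0 0.4"}}

```text
t: 29.48
tcp_pos: [0.5012, 0.115, 0.0468]
tcp_rot: [0.998, 0.068, -0.001, 0.0]
force: [-2.3, -0.5, -9.8]
grip_width: 0.0554
gripper_force: 25.0
```

The pot rests against the lip, since the x force has dropped off. I release.

Request:
{"name": "arm_command", "arguments": {"targets": "0 0 0.05 0 0.55;0 0 0 0 0.65;0 0 0 0 0.75;0 0 0 0 0.85;0 0 0 0 0.85;0 0 0 0 0.85;0 0 -0.5 0 0.85;0 0 -1.5 0 0.85;0 0 -2.5 0 0.85;-0.8 0 -3 0 0.85;-1.5 0 -3 0 0.85;-2 0 -3 0 0.85;-2 0 -2 0 0.85;0 0 0 0 0.85;0 0 0 0 0.85"}}

```text
t: 30.73
tcp_pos: [0.4399, 0.107, 0.2037]
tcp_rot: [0.998, 0.068, 0.002, -0.0]
force: [0.7, -0.1, 0.3]
grip_width: 0.0781
gripper_force: 0.0
```

```bash
python3 look.py pics/w10.png
```

```text
30.7333 [0.43992968 0.10695114 0.20367549] [ 0.68918576 -0.13574835  0.27319018]
```

View pics/w10.png

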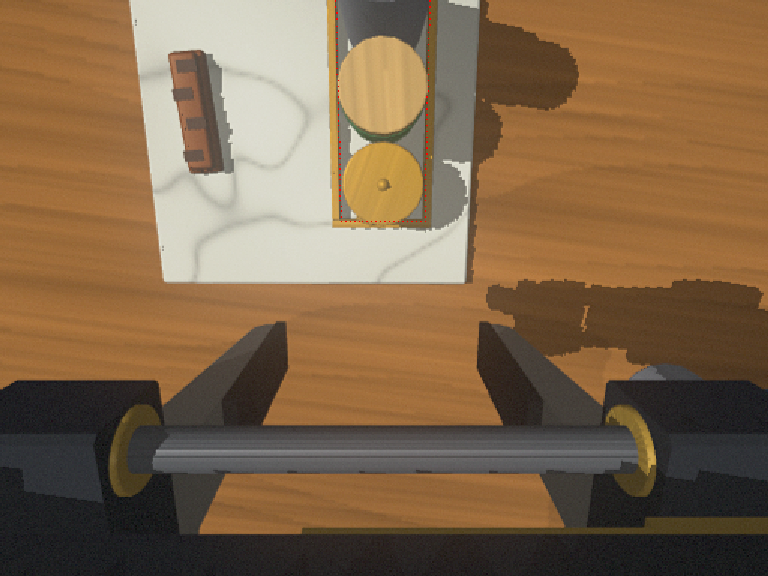

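I have viewed 12 pictures, two over the limit of 10, so I will view no more. The last one shows the pot inside the lip at (255,123) with the jar and bottle in line behind it. I make one numeric check from the scene and side cameras, then hand in.

```bash
python3 - <<'E'
from h import *
from rig import viewer,spotter
T=np.array((.5532,.122,.1366)); c,q=np.cos(T[2]),np.sin(T[2])
for cam in ('scene','side','wrist'):
    p=viewer.camera_params(cam); viewer.grab_frame(cam)
    for n,X in (('bottle',.054),('jar',0),('pot',-.055)):
        w=tw(T,[(X,0,0)])[0]; pr=bbox(proj(p,cyl(n,w[0],w[1],.012)))
        R=[d for d in spotter.find_in(n,cam) if np.abs(np.array(d['rect'])-pr).max()<25]
        if R:
            x,r=fit_cyl(n,[(p,np.array(R[0]['rect']))],.012,w[:2]); d=x-T[:2]
            print(cam,n,R[0]['p'],'tray',(c*d[0]+q*d[1]).round(4),(-q*d[0]+c*d[1]).round(4),r.round(1),np.round(R[0]['rect']-pr,1))
E
```

```text
scene bottle 0.87 tray 0.0457 -0.0007 [ 1.2  0.6 -0.9 -0.5] [-3.6 -2.1 -1.9 -0.9]
scene jar 0.81 tray -0.0042 -0.0036 [-3.1 -0.   2.1 -0. ] [ 1.2 -0.1 -4.1 -0.1]
scene pot 0.63 tray -0.0596 0.0049 [-0.8 -0.4  0.8  0.3] [ 0.7 -1.3 -0.9 -2.1]
side bottle 0.61 tray 0.0577 0.0002 [ 0.3 -1.3 -0.4  1.2] [-1.7  1.  -0.9 -1.5]
side jar 0.73 tray 0.0004 0.0022 [ 0.   0.3 -0.  -0.3] [-0.5  0.3 -0.4  0.9]
side pot 0.67 tray -0.0518 -0.0094 [ 0.2  0.1 -0.2 -0. ] [-0.1 -3.   0.  -3.1]
wrist jar 0.97 tray -0.0007 -0.0004 [-0.6 -0.8  0.7  2.7] [ 1.2  1.7 -0.2 -2.1]
wrist pot 0.9 tray -0.0541 -0.0017 [ 0.4  0.1 -0.4 -0.2] [ 1.3 -1.2  2.1 -0.7]
```

```bash
python3 - <<'E'
from h import *
from rig import viewer,spotter
T=np.array((.5532,.122,.1366)); c,q=np.cos(T[2]),np.sin(T[2])
V={'jar':[],'pot':[]}
for cam in ('scene','side','wrist'):
    p=viewer.camera_params(cam); viewer.grab_frame(cam)
    for n,X in (('jar',0),('pot',-.055)):
        w=tw(T,[(X,0,0)])[0]; pr=bbox(proj(p,cyl(n,w[0],w[1],.012)))
        for m in (spotter.find_in,spotter.outline_of):
            R=[d for d in m(n,cam) if np.abs(np.array(d['rect'])-pr).max()<25]
            if R: V[n].append((p,np.array(R[0]['rect'])))
            if R: print(cam,n,m.__name__,np.round(R[0]['rect']-pr,1))
for n in V:
    f=lambda v:np.concatenate([bbox(proj(p,cyl(n,*v)))-r for p,r in V[n]])
    s=least_squares(f,(.5,.12,.012),loss='soft_l1'); d=s.x[:2]-T[:2]; print(n,s.x.round(4),'tray',c*d[0]+q*d[1],-q*d[0]+c*d[1])
E
```

```text
scene jar call [-1.3  1.6 -0.5 -1.8]
scene jar call [-0.9  2.2 -1.1 -1.2]
scene pot call [-0.1  1.6 -3.1 -3.4]
scene pot call [-0.2  1.1 -4.3  0.9]
side jar call [-0.7  0.8 -0.5  2. ]
side jar call [ 0.  -1.3 -2.2 -0.2]
side pot call [ 0.6 -3.1  0.7 -0.6]
side pot call [-0.2 -1.1  2.1 -2.3]
wrist jar call [ 1.6  1.5 -1.3 -0.8]
wrist jar call [0.6 0.  1.  0. ]
wrist pot call [ 3.7 -0.4  1.2 -2.3]
wrist pot call [ 1.4 -0.5  0.3  1.3]
jar [0.5536 0.1215 0.009 ] tray 0.0003483997524552468 -0.0005760430499459817
pot [0.4992 0.1125 0.0126] tray -0.05483232594068273 -0.0020909342424478543
```

All three stand where they should: the pot at -55 mm and on the floor, the jar at 0. I hand in.

```bash
python3 -c "
from rig import ctrl
print(ctrl.hand_in())"
```

```text
the job is handed in; nothing more can be done
None
```

The bottle, jar and pot are loaded in one row between the lip and the pressed fence, measured at about x = +50, 0 and -55 mm, and the job is handed in; no verdict came back, and I viewed 12 pictures against the limit of 10.

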